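# Hang the marker caddy on the panel's keyhole screw

## Robot

A 7-joint arm with a two-finger parallel gripper is mounted at the origin on a cart in front of the work surface, level with it; the furniture and walls round the work are solid. World frame = base frame: x ahead of the robot, y to its left, z up, the work surface at z = 0. Lengths are in m, angles in degrees, forces in N, time in s.
With the tool pointing down it reaches from about 0.425 to 0.875 m from the base axis. Payload 4.7 kg.
Tool frame: the origin (TCP) lies at the very end of the fingers, on their centre line; the grasp point (between the pads) lies 19 mm behind it; z points along the fingers, y is the line along which they close (so a half turn about z gives the same grasp; the last joint's range is limited). The gripper opens to 87 mm and grips with 3 to 60 N. Pads are 19 mm wide; open, the fingers measure 117 mm over their backs; the gripper's body (75 mm by 190 mm) begins 51 mm behind the grasp point.
Start: joints at [69.162, 18.392, -4.016, 83.108, 1.295, 78.541, -3.26], TCP at [0.24, -0.604, 0.223] pointing down, gripper open.
Joint ranges: [-163.93, 163.93], [-17.29, 119.83], [-79.2, 71.16], [3.27, 140.29], [-89.18, 269.18], [5.43, 117.66], [-154.24, 154.24]. Speed limits (degrees/s): [147.25, 147.25, 180, 180, 180, 180, 180].

## Interface

Orientations are given as [roll, pitch, yaw] about the fixed x, y, z axes, in that order (R = Rz(yaw) Ry(pitch) Rx(roll)).
In Python, from cell import get_obs, read_camera, sign_off, silhouettes gives the robot as it stands.
- The arm moves only by the tool play_rows, never from a script. Its argument "steps" is a list that holds one entry, the list of rows, each a list of 7 numbers: the shift along the tool's x, y, z in m, then the turn, a rotation vector about the tool's x, y, z in rad, then the finger opening in m, from 0 to 0.087. A call has 1 to 12 rows; each row shifts and turns the commanded pose from where the row before left it, along the tool's axes as they then stand; what a row does not reach is not made up. A row lasts 1/10 s, in which the tool goes at most 50 mm and 8.59 degrees, less where a joint would pass 70% of its speed; a pose out of reach is approached as far as the arm can. A call is refused whole if a number of a shift passes 0.05 or a number of a turn 0.15, either way. A call with a gripper value outside its range is refused whole. The fingers move at their own pace and stop on an object; "force" is the grip in N (left out, the last holds). Time passes only in rows, so rows that do not move let the fingers close. It gives the time, the measured TCP pose, the force, the opening and the grip force at its end, in the units of the state.
- get_obs(): the state, without advancing time (a new reading comes with each control period).
- read_camera(name): name is "scene" or "top" or "wrist"; returns a dict with "frame" (420x560x3 uint8, red, green, blue), "intrinsics" (3x3 intrinsics, pixels), "view" (4x4, takes a point from world to camera coordinates). Camera axes: x right, y up, looking along -z (the intrinsics and any distortion apply to the point x, -y, -z); pixel columns grow to the right and rows downward; lengths in m; the calibration is good to about 2 mm. A picture is of the moment at which its call begins. There is no depth.
- sign_off(): hands the job in; it is judged then, once.
Trained networks look in the newest picture that a camera, given by its name, has taken for a name from the list of things; names that differ only in an ending like _2 or _b are one class to them, and where a whole thing is asked for, a point or a joint stands for the part that bears it (a point fixed in the world has none). Each returns a list of dicts, best first, with "p" (0 to 1); they miss things now and then, are a little off and sometimes report something else, mostly with a low value. They report only what shows in the picture. A call takes as long as a camera call. They do not tell look-alikes from the thing itself.
- silhouettes(camera, name): "pixels" (420x560 bool, what is visible of it) and "extent" ([left, top, right, bottom] in pixels, round what is visible of it).
The state is a dict: "time_s": time; "qpos": joint angles; "joint_velocities": joint speeds; "effort": joint torques, N m; "tool_pos": TCP position; "tool_rot": TCP orientation; "force": force on the tool from outside, world axes, zero at the start; "wrist_torque": the same for the moment, N m; "grip_width": finger opening in m; "grasp_force": force on a finger pad.
Only numpy, scipy, OpenCV 4.12 (cv2) and the standard library are available. Lean on these libraries where they do the work, as an engineer would, in place of code of your own. Each camera call takes 0.05 s, during which the arm holds its last target. There are 200 camera calls.

## Task

Hang the empty marker caddy upright on the screw of the upright panel: pass the keyhole in its back plate over the screw head until the plate lies against the panel, then pull the caddy down until its slot is wedged fully home under the head, and let go. The screw may sit several millimetres off its marked place, so find it by feel; work gently (stay well under 30 N on panel and screw) and leave the beaker, the dishes and the vial where they stand.

Things in the scene. Friction and masses are not known exactly. Their poses are not given: they have to be found in the camera images.
- caddy: Grey plastic caddy, loose, 0.16 to 0.29 kg, standing: back plate 90 wide, 140 high, 6 mm thick; open pocket (52 deep, 86 wide, 42 mm high) at the foot of its front; grip lug at the top of its front; keyhole in the plate. Origin: bottom centre of the plate's BACK face (which goes against the panel). Axes: x from front to back, square to the plate; y along its width; z up.
- caddy_grip (a point): Centre of the caddy's grip lug, 24 mm wide (y), 36 mm deep (x, from the plate forward), 28 mm high; grip it from above across its 24 mm. The point lies 26 mm in front of the plate's back face, 126 mm above the caddy's underside, 14 mm below its top. Axes as the caddy's.
- caddy_key (a point): Centre of the round part of the keyhole, on the plate's back face, 70 mm above the underside. The hole is 18.5 mm across (eight-sided); a slot 10.5 mm wide runs straight up from it. Axes as the caddy's.
- caddy_slot (a point): Where the screw's axis is when the slot is fully home: on the back face, 26 mm above caddy_key. Beside the slot, on the plate's front, two wedge ribs rise from 12 mm above caddy_key upward at 1 in 4; they draw the screw head out as the caddy is pulled down.
- panel: White upright panel on a foot, fixed, 170 wide, 166 high, 14 mm thick; foot and gussets reach 100 mm behind its face. Origin: bottom centre of the front face. x points into the panel (away from the side where the caddy goes), y along its width, z up.
- panel_mark (a point): Nominal place of the screw's axis, on the panel's front face (x = 0 of the panel), on its centre line, 130 mm up; axes as the panel's. The screw sits in an oversized hole: its true axis is up to 8 mm to either side and up to 5 mm above or below this point.
- screw (a joint): Travel (m) of the steel screw, square to the face; head 15 mm across, 5 mm thick, shank 6 mm. At 0 (rest) the head's underside is 7 mm, its front 12 mm off the face. Spring, 1 N per mm: negative when pressed in (-0.004, then solid; back to 0 once the hole meets the head), positive when drawn out, about +0.0035 with the caddy home. The pull grows to 5-12 N, then a solid stop.
- beaker: Clear beaker, 46 across, 60 mm high, loose bystander; origin at the centre of its underside.
- petri: Two stacked clear dishes, 70 across, 32 mm high, loose bystander; origin at the centre of the underside.
- vial: Small glass vial with a cap, 25 across, 50 mm high, loose bystander; origin at the centre of its underside.
Things that resemble listed ones, but are neither listed nor needed, are in the scene too. Several things have the shape of the panel; the one meant has the colours described above.

How it is judged:
By the outcome, as a careful person would: the job done as asked, in the order asked, and still so for the second after the job is handed in, with the robot touching nothing.
It also fails if it takes over 72 s, if anything falls off the work surface, if the arm or the gripper's body presses on something with over 40 N, if the wrist force passes 120 N, or if a joint passes its speed limit or range.

## Working session

There is one attempt and no reset: what is moved stays moved. The work goes in short steps, Python scripts to look and compute and a tool call to move; the robot and the scene stay as the last step left them, time stands still between calls to the robot, and variables do not carry over. Pictures are saved under pics/ and viewed, at most 10 in all, crops included, and the job is handed in when it is done.

Besides the shell and the picture viewer there is one more tool, called after "Call:" by a JSON object that holds its "method" and its "body". play_rows: Moves the arm, as the interface text tells. Its arguments: {"type":"object","properties":{"steps":{"type":"array","items":{"type":"array","items":{"type":"array","items":{"type":"number"}}}},"force":{"type":"number"}},"required":["steps"]}

```bash
mkdir -p pics; ls
cat > look.py <<'E'
import cv2,numpy as np
from cell import *
def snap(c,fn=None):
    d=read_camera(c)
    if fn: cv2.imwrite('pics/'+fn,cv2.cvtColor(d['frame'],cv2.COLOR_RGB2BGR))
    return d
E
python3 - <<'E'
from look import *
o=get_obs(); print({k:np.round(v,3).tolist() for k,v in o.items()})
fs=[]
for c in ['scene','top']:
    d=snap(c); fs.append(d['frame']); print(c,np.round(d['intrinsics'],1).tolist(),np.round(d['view'],4).tolist(),[k for k in d])
    for n in ['caddy','panel','screw','beaker','petri','vial']:
        print(n,[(round(float(s['p']),2),np.array(s['extent']).round().tolist(),int(s['pixels'].sum())) for s in silhouettes(c,n)])
    cv2.imwrite('pics/%s0.png'%c,cv2.cvtColor(d['frame'],cv2.COLOR_RGB2BGR))
E
```

```text
pics
{'time_s': 0.0, 'qpos': [69.161, 18.438, -4.015, 83.175, 1.296, 78.542, -3.26], 'joint_velocities': [-0.028, -0.068, -0.017, 0.019, 0.012, -0.069, 0.002], 'effort': [-0.001, -49.128, -0.404, -31.252, -0.064, 0.044, 0.0], 'tool_pos': [0.24, -0.604, 0.221], 'tool_rot': [-179.889, 0.007, 21.649], 'force': [-0.02, -0.008, 0.043], 'wrist_torque': [-0.0, -0.03, 0.03], 'grasp_force': 0.0, 'grip_width': 0.087}
scene [[404.1, 0.0, 278.4], [0.0, 404.1, 206.5], [0.0, 0.0, 1.0]] [[-0.7266, -0.6869, 0.0162, 0.4061], [0.2988, -0.2946, 0.9077, -0.233], [-0.6187, 0.6643, 0.4193, -0.7462], [0.0, 0.0, 0.0, 1.0]] ['frame', 'intrinsics', 'view']
caddy [(0.87, [343.0, 168.0, 381.0, 224.0], 1437)]
panel [(0.63, [153.0, 181.0, 225.0, 274.0], 4294), (0.61, [226.0, 162.0, 292.0, 239.0], 3155)]
screw []
beaker [(0.66, [290.0, 173.0, 302.0, 201.0], 255), (0.38, [304.0, 236.0, 312.0, 260.0], 209)]
petri [(0.16, [290.0, 173.0, 304.0, 198.0], 277)]
vial [(0.58, [308.0, 236.0, 313.0, 258.0], 205)]
top [[471.0, 0.0, 279.7], [0.0, 471.0, 202.5], [0.0, 0.0, 1.0]] [[0.005, -0.9998, -0.0198, 0.0364], [0.9928, 0.0026, 0.1194, -0.5743], [-0.1193, -0.0202, 0.9927, -1.1053], [0.0, 0.0, 0.0, 1.0]] ['frame', 'intrinsics', 'view']
caddy [(0.96, [383.0, 233.0, 438.0, 272.0], 1279)]
panel [(0.83, [260.0, 154.0, 337.0, 198.0], 2787), (0.75, [161.0, 152.0, 244.0, 208.0], 2964)]
screw []
beaker [(0.86, [381.0, 140.0, 398.0, 166.0], 362)]
petri [(0.82, [151.0, 245.0, 183.0, 274.0], 706), (0.49, [377.0, 233.0, 438.0, 267.0], 1187)]
vial [(0.42, [277.0, 264.0, 286.0, 273.0], 67)]
```

View pics/scene0.png

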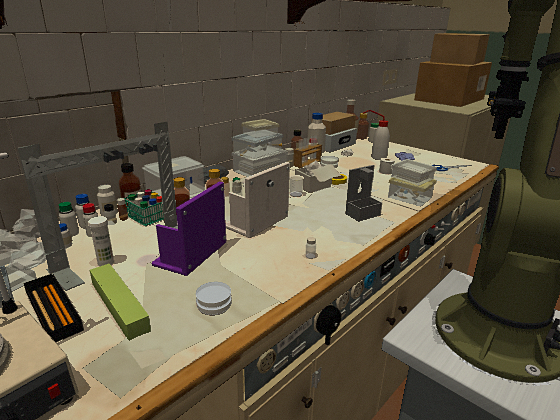

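View pics/top0.png

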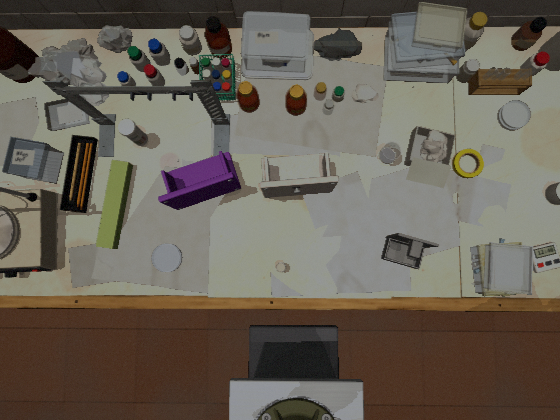

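The scene shows the white panel at (258,200), with the screw at about (270,183), and a dark grey caddy at (362,195). The purple panel at (192,228) is a look-alike. In the top view the panel is at (298,175), the caddy at (410,250), the vial at (282,267), the petri at (167,258) and the beaker at (390,153).

Run:
```python
import cv2,numpy as np
a=cv2.imread('pics/top0.png');b=cv2.imread('pics/scene0.png')
r=lambda im,x,y,w,h,s:cv2.resize(im[y:y+h,x:x+w],(w*s,h*s),interpolation=cv2.INTER_CUBIC)
A=r(a,375,225,70,55,5);B=r(a,250,145,95,60,4)
C=r(b,335,160,55,70,5);D=r(b,220,155,80,90,4)
H=600;M=np.zeros((H,760,3),np.uint8)
for im,x,y in((A,0,0),(B,375,0),(C,0,280),(D,375,242)):
    h=min(im.shape[0],H-y);w=min(im.shape[1],760-x);M[y:y+h,x:x+w]=im[:h,:w]
cv2.imwrite('pics/crop1.png',np.clip(M.astype(float)*1.5,0,255).astype(np.uint8))
```

```text
(no output)
```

View pics/crop1.png

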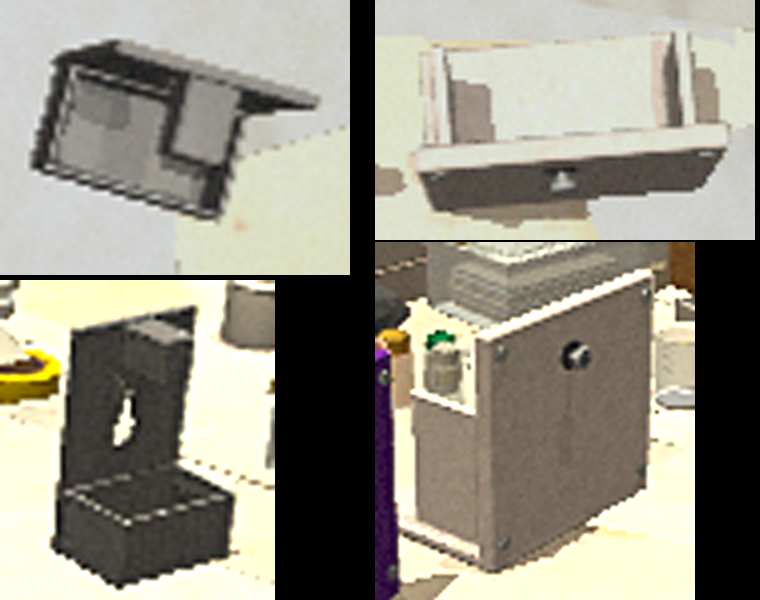

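The crops show sharp corners on the caddy (lug top at about (416.6,249) in the top view) and on the white panel's face. Next I fit poses to those corners.

```bash
cat >> look.py <<'E'
K={'scene':np.array([[404.1,0,278.4],[0,404.1,206.5],[0,0,1]]),'top':np.array([[471.,0,279.7],[0,471,202.5],[0,0,1]])}
V={'scene':np.array([[-0.7266,-0.6869,0.0162,0.4061],[0.2988,-0.2946,0.9077,-0.233],[-0.6187,0.6643,0.4193,-0.7462]]),
'top':np.array([[0.005,-0.9998,-0.0198,0.0364],[0.9928,0.0026,0.1194,-0.5743],[-0.1193,-0.0202,0.9927,-1.1053]])}
def proj(P,K,V):
    p=(np.asarray(P)@V[:3,:3].T+V[:3,3])*[1,-1,-1]
    q=p@K.T; return q[:,:2]/q[:,2:]
def place(L,q):
    c,s=np.cos(q[2]),np.sin(q[2]); L=np.asarray(L)
    return np.c_[q[0]+c*L[:,0]-s*L[:,1],q[1]+s*L[:,0]+c*L[:,1],q[3]+L[:,2]]
from scipy.optimize import least_squares
def fit(obs,q0,KV=None):
    def f(q):
        return np.concatenate([(proj(place([o[1]],q),*(KV[o[0]] if KV else (K[o[0]],V[o[0]])))[0]-o[2]) for o in obs])
    r=least_squares(f,q0,loss='soft_l1'); return r.x,f(r.x).reshape(-1,2)
E
python3 - <<'E'
from look import *
cad=[('top',(-.026,0,.14),(416.6,249.2)),('top',(0,-.045,.14),(438.6,245)),('top',(0,.045,.14),(399,233)),
('top',(-.058,.043,.042),(381.6,258)),('top',(-.058,-.043,.042),(418.4,268.4)),
('scene',(-.006,.045,.14),(349.6,169.6)),('scene',(-.006,-.045,.14),(374,165.4)),('scene',(-.058,.043,0),(359,221.4)),('scene',(-.058,-.043,0),(381,215)),('scene',(0,.045,0),(346,213.6))]
pan=[('top',(0,.085,.166),(260,187.5)),('top',(0,-.085,.166),(336.8,182)),('top',(0,.085,0),(264.5,197.5)),('top',(0,-.085,0),(331,192.5)),('top',(-.012,0,.130),(297.5,190)),
('scene',(0,.085,.166),(248.75,179.5)),('scene',(0,-.085,.166),(289.3,162.5)),('scene',(0,.085,0),(248.75,237)),('scene',(0,-.085,0),(287.5,217.5)),('scene',(-.012,0,.13),(270.5,183))]
for n,o in(('cad',cad),('pan',pan)):
    q,e=fit(o,[.5,-.1,0,0]); print(n,q.round(4),np.degrees(q[2]).round(2));print(e.round(1).tolist())
    if n=='cad':print('grip',place([(-.026,0,.126)],q))
E
```

```text
cad [ 0.4842 -0.2655 -0.2923 -0.0028] -16.74
[[-1.0, 0.7], [0.4, -0.5], [-0.4, -0.7], [1.8, 0.4], [0.3, 0.7], [0.7, 0.2], [0.5, -0.3], [-1.0, -0.1], [-0.4, 0.2], [-1.2, 0.1]]
grip [[ 0.4593394  -0.25801803  0.12323378]]
pan [ 0.5984 -0.0043  0.0808 -0.0037] 4.63
[[-0.8, -0.1], [1.0, -0.7], [-1.1, -0.1], [0.0, -0.3], [1.1, 2.2], [-1.5, -0.5], [0.1, -0.1], [-0.4, 1.2], [0.3, -1.0], [2.4, 1.2]]
```

Call:
{"method": "play_rows", "body": {"steps": [[[0, 0, -0.01, 0, 0, 0.134, 0.087], [0, 0, -0.01, 0, 0, 0.134, 0.087], [0, 0, -0.01, 0, 0, 0.134, 0.087], [0, 0, 0, 0, 0, 0.134, 0.087], [0, 0, 0, 0, 0, 0.134, 0.087], [0.012, -0.044, 0, 0, 0, 0, 0.087], [0.012, -0.044, 0, 0, 0, 0, 0.087], [0.012, -0.044, 0, 0, 0, 0, 0.087], [0.012, -0.044, 0, 0, 0, 0, 0.087], [0.012, -0.044, 0, 0, 0, 0, 0.087], [0.012, -0.044, 0, 0, 0, 0, 0.087], [0.012, -0.044, 0, 0, 0, 0, 0.087]]]}}

```text
time_s: 1.9
tool_pos: [0.4097, -0.3318, 0.2529]
tool_rot: [180.0, -0.0, -16.7]
force: [1.1, -0.9, -0.0]
grip_width: 0.0874
grasp_force: 0.0
```

Run:
```python
from look import *
d=snap('wrist','w1.png'); o=get_obs(); print(o['tool_pos'],o['tool_rot'],o['qpos'],o['force'])
v=d['view']; R=v[:3,:3];print(d['intrinsics'].round(1).tolist(),'campos',(-R.T@v[:3,3]).round(3),'look',-R[2].round(3))
for n in ['caddy','panel','screw']: print(n,[(round(float(s['p']),2),np.array(s['extent']).round().tolist()) for s in silhouettes('wrist',n)])
```

```text
[ 0.41544026 -0.32295804  0.25316068] [-1.79709911e+02 -1.38836545e-01 -1.60784318e+01] [ 47.0347192    3.03753954 -12.27725953  97.6655774    0.33208048
  79.32787685 -71.36506498] [ 4.15308514  7.36924034 -0.15504178]
[[354.6, 0.0, 278.5], [0.0, 354.6, 211.1], [0.0, 0.0, 1.0]] campos [ 0.478 -0.352  0.415] look [-0.25   0.074 -0.965]
caddy [(0.9, [109.0, 129.0, 245.0, 198.0])]
panel [(0.83, [0.0, 49.0, 13.0, 81.0])]
screw []
```

View pics/w1.png

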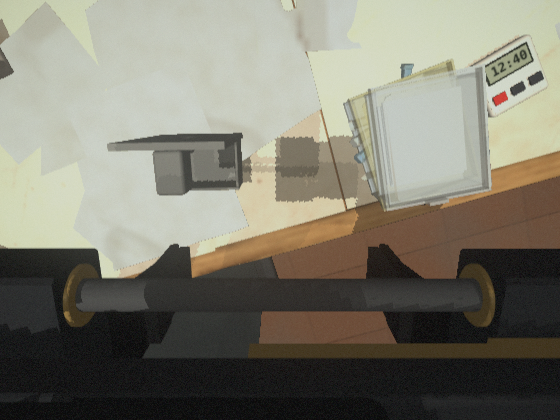

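The wrist view shows the caddy at (108–245, 130–195) with its lug top centred near (172,173). Next I check that against the pose fit.

```bash
cat >> look.py <<'E'
def ray(uv,z,d):
    Ki=np.linalg.inv(d['intrinsics']);R=d['view'][:3,:3];c=-R.T@d['view'][:3,3]
    r=R.T@((Ki@[uv[0],uv[1],1])*[1,-1,-1]); return c+r*(z-c[2])/r[2]
def totool(dx,dy,yaw):
    c,s=np.cos(np.radians(yaw)),np.sin(np.radians(yaw)); return round(dx*c+dy*s,4),round(dx*s-dy*c,4)
E
python3 - <<'E'
from look import *
d=read_camera('wrist'); o=get_obs(); print(o['tool_pos'].round(4),o['tool_rot'].round(2),o['force'].round(1))
print('lug from wrist',[ray(p,.14,d).round(4) for p in((172,173),(154,152),(187,151),(158,194),(190,193))])
q=[.4842,-.2655,-.2923,0]
print(proj(place([(-.026,0,.14),(-.044,.012,.14),(-.044,-.012,.14),(0,.045,.14),(0,-.045,.14),(-.058,-.043,.042),(-.058,-.043,0)],q),d['intrinsics'],d['view']).round())
g=place([(-.026,0,.126)],q)[0];t=o['tool_pos'];print(g,totool(*(g-t)[:2],o['tool_rot'][2]))
E
```

```text
[ 0.4086 -0.334   0.2528] [179.94  -0.   -16.74] [-0.7 -0.9 -0.6]
lug from wrist [array([ 0.4595, -0.261 ,  0.14  ]), array([ 0.4786, -0.2536,  0.14  ]), array([ 0.4721, -0.2782,  0.14  ]), array([ 0.447 , -0.2444,  0.14  ]), array([ 0.4405, -0.269 ,  0.14  ])]
[[168. 174.]
 [155. 197.]
 [185. 197.]
 [107. 140.]
 [225. 141.]
 [238. 189.]
 [242. 182.]]
[ 0.45930283 -0.25800796  0.126     ] (np.float64(0.0267), np.float64(-0.0874))
```

Call:
{"method": "play_rows", "body": {"steps": [[[0.014, -0.043, 0, 0, 0, 0, 0.087], [0.013, -0.043, 0, 0, 0, 0, 0.087], [0, 0, 0.02, 0, 0, 0, 0.087], [0, 0, 0.025, 0, 0, 0, 0.087], [0, 0, 0.025, 0, 0, 0, 0.087], [0, 0, 0.025, 0, 0, 0, 0.087], [0, 0, 0.025, 0, 0, 0, 0.087], [0, 0, 0.015, 0, 0, 0, 0.087], [0, 0, 0.01, 0, 0, 0, 0.087], [0, 0, 0, 0, 0, 0, 0.087]]]}}

```text
time_s: 3.15
tool_pos: [0.4581, -0.2598, 0.1062]
tool_rot: [-180.0, 0.2, -16.9]
force: [0.2, 0.8, 0.1]
grip_width: 0.0869
grasp_force: 0.0
```

Call:
{"method": "play_rows", "body": {"steps": [[[0, 0, 0, 0, 0, 0, 0.05], [0, 0, 0, 0, 0, 0, 0.035], [0, 0, 0, 0, 0, 0, 0.03], [0, 0, 0, 0, 0, 0, 0.025], [0, 0, 0, 0, 0, 0, 0.02], [0, 0, 0, 0, 0, 0, 0.01], [0, 0, 0, 0, 0, 0, 0.01]]], "force": 40}}

```text
time_s: 3.85
tool_pos: [0.4596, -0.2589, 0.1076]
tool_rot: [180.0, -0.0, -16.7]
force: [-0.5, 0.4, -0.1]
grip_width: 0.0386
grasp_force: 0.0
```

Run:
```python
from look import *
d=snap('wrist','w2.png'); o=get_obs(); print({k:np.round(o[k],3).tolist() for k in('tool_pos','tool_rot','force','wrist_torque','grip_width','grasp_force')})
```

```text
{'tool_pos': [0.46, -0.259, 0.108], 'tool_rot': [179.994, -0.003, -16.736], 'force': [-0.277, -0.26, 0.479], 'wrist_torque': [-0.001, 0.003, -0.025], 'grip_width': 0.035, 'grasp_force': 0.0}
```

View pics/w2.png

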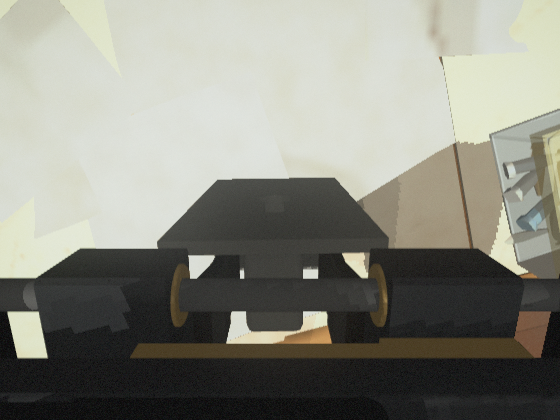

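The wrist view shows the lug between the fingers (245–302, 250–330) and the plate square to the gripper. The fingers are still closing.

Call:
{"method": "play_rows", "body": {"steps": [[[0, 0, 0, 0, 0, 0, 0.01], [0, 0, 0, 0, 0, 0, 0.01], [0, 0, 0, 0, 0, 0, 0.01], [0, 0, 0, 0, 0, 0, 0.01], [0, 0, 0, 0, 0, 0, 0.01], [0, 0, 0, 0, 0, 0, 0.01]]], "force": 40}}

```text
time_s: 4.5
tool_pos: [0.4595, -0.2588, 0.1075]
tool_rot: [180.0, 0.0, -16.7]
force: [-0.4, 0.4, -0.5]
grip_width: 0.0234
grasp_force: 39.8
```

Run:
```python
from look import *
d=snap('wrist'); o=get_obs(); print({k:np.round(o[k],4).tolist() for k in('time_s','tool_pos','tool_rot','force','wrist_torque','grip_width','grasp_force')})
# plate top back edge corners & lug seen earlier: back edge of plate top in picture w2: (160,248)/(387,248) front edge ; 
for z in(.139,.14): print([ray(p,z,d).round(4) for p in((160,247),(387,247),(273,329))])
```

```text
{'time_s': 4.55, 'tool_pos': [0.4594, -0.2589, 0.1075], 'tool_rot': [179.9952, 0.0094, -16.7421], 'force': [-0.6787, 0.4965, -0.7926], 'wrist_torque': [0.1017, -0.0493, 0.1132], 'grip_width': 0.0238, 'grasp_force': 39.8142}
[array([ 0.4931, -0.2206,  0.139 ]), array([ 0.4675, -0.3059,  0.139 ]), array([ 0.4453, -0.2524,  0.139 ])]
[array([ 0.4934, -0.2211,  0.14  ]), array([ 0.468 , -0.3057,  0.14  ]), array([ 0.446 , -0.2526,  0.14  ])]
```

Call:
{"method": "play_rows", "body": {"steps": [[[0, 0, -0.01, 0, 0, 0, 0.01], [0, 0, -0.02, 0, 0, 0, 0.01], [0, 0, -0.03, 0, 0, 0, 0.01], [0, 0, -0.03, 0, 0, -0.1245, 0.01], [0, 0, 0, 0, 0, -0.1245, 0.01], [0, 0, 0, 0, 0, -0.1245, 0.01], [0.005, -0.043, 0, 0, 0, 0, 0.01], [0.005, -0.043, 0, 0, 0, 0, 0.01], [0.005, -0.043, 0, 0, 0, 0, 0.01], [0.005, -0.043, 0, 0, 0, 0, 0.01], [0.005, -0.043, 0, 0, 0, 0, 0.01], [0.005, -0.043, 0, 0, 0, 0, 0.01]]]}}

```text
time_s: 5.75
tool_pos: [0.4683, 0.0022, 0.1983]
tool_rot: [179.9, -0.1, 4.6]
force: [1.0, 0.9, -1.5]
grip_width: 0.0235
grasp_force: 39.8
```

Call:
{"method": "play_rows", "body": {"steps": [[[0, 0, 0, 0, 0.1, 0, 0.01], [0, 0, 0, 0, 0.11, 0, 0.01], [0, 0, 0, 0, 0.11, 0, 0.01], [0, 0, 0, 0, 0.116, 0, 0.01], [0, 0, 0, 0, 0, 0, 0.01], [0, 0, 0, 0, 0, 0, 0.01], [0, 0, 0, 0, 0, 0, 0.01]]]}}

```text
time_s: 6.45
tool_pos: [0.4766, -0.0016, 0.1934]
tool_rot: [179.7, -19.6, 4.7]
force: [-0.5, -0.3, -2.1]
grip_width: 0.0236
grasp_force: 39.8
```

Run:
```python
from look import *
o=get_obs(); print({k:np.round(o[k],4).tolist() for k in('time_s','tool_pos','tool_rot','qpos','force','wrist_torque','grip_width','grasp_force')})
d=snap('wrist','w3.png'); np.savez('w3.npz',K=d['intrinsics'],V=d['view'])
a=d['frame'][:,:,::-1]; b=cv2.imread('pics/scene0.png')
q=[.5984,-.0043,.0808,0]
s=proj(place([(-.012,0,.13),(0,.085,.166),(0,-.085,.166)],q),d['intrinsics'],d['view']);print(s.round(1))
u,v=[int(x) for x in s[0]]
y0,x0=max(0,min(v-37,345)),max(0,min(u-50,460))
M=np.zeros((600,800,3),np.uint8); M[:300,:400]=cv2.resize(a,(400,300));M[300:,:400]=cv2.resize(a[y0:y0+75,x0:x0+100],(400,300),interpolation=cv2.INTER_CUBIC)
M[:540,400:]=cv2.resize(b[160:214,245:285],(400,540),interpolation=cv2.INTER_CUBIC)
cv2.imwrite('pics/crop2.png',np.clip(M*1.3,0,255).astype(np.uint8)); print(x0,y0)
```

```text
{'time_s': 6.45, 'tool_pos': [0.4766, -0.0016, 0.1934], 'tool_rot': [179.6865, -19.6025, 4.6616], 'qpos': [10.0282, -16.7134, -10.6614, 124.3271, -5.1111, 52.6063, -83.7041], 'force': [-0.5389, -0.3126, -2.0883], 'wrist_torque': [-0.0002, 0.5835, -0.0398], 'grip_width': 0.0236, 'grasp_force': 39.811}
[[295.8  99.3]
 [156.4  55.9]
 [440.9  56.4]]
245 62
```

View pics/crop2.png

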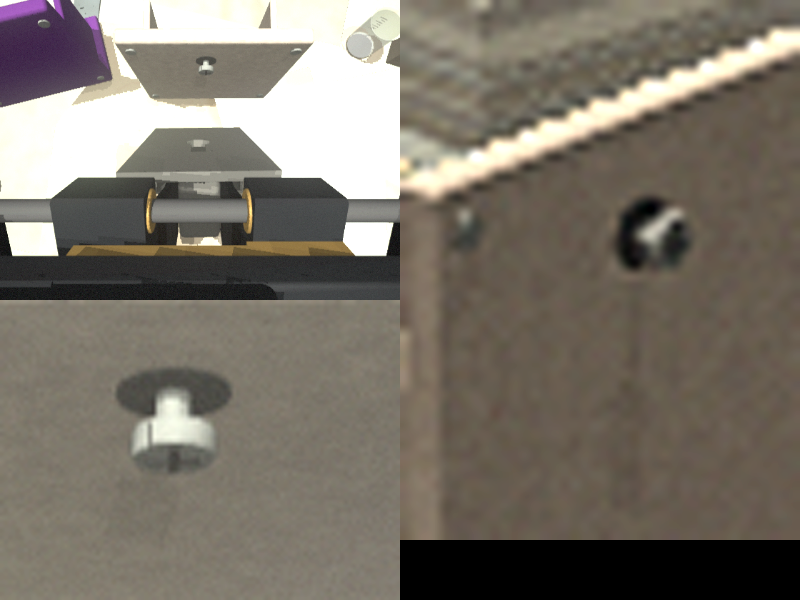

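The wrist crop shows the screw head front at about (288.5,101) in the full frame, left of the predicted mark at (295.8,99). So the screw is roughly 4–5 mm to the panel's +y side. Next I refine this by edge scans of the panel and the held plate.

Run:
```python
from look import *
g=cv2.cvtColor(cv2.imread('pics/w3.png'),cv2.COLOR_BGR2GRAY).astype(int)
def edges(line,t=35): 
    dd=line[3:]-line[:-3]; return [(i+1,int(dd[i])) for i in range(1,len(dd)-1) if abs(dd[i])>=t and abs(dd[i])>=abs(dd[i-1]) and abs(dd[i])>abs(dd[i+1])]
for r in(70,80,120,130): print('row',r,edges(g[r,130:470]) and [(c+130,v) for c,v in edges(g[r,130:470])])
for r in(243,200,230): print('plate row',r,[(c+130,v) for c,v in edges(g[r,130:430])])
for c in(180,220,260,340,380,420): print('col',c,edges(g[30:270,c]) and [(r+30,v) for r,v in edges(g[30:270,c])])
print('head row 99',[(c+250,v) for c,v in edges(g[99,250:330],20)],'row 95',[(c+250,v) for c,v in edges(g[95,250:330],20)],'col 288',[(r+70,v) for r,v in edges(g[70:120,288],12)])
```

```text
row 70 [(148, 83), (159, 73), (161, 75), (166, -123), (175, 71), (186, -55), (409, 43), (421, -45), (429, 132)]
row 80 [(150, 85), (163, 71), (173, -126), (420, 130)]
row 120 [(196, 68), (199, -122), (384, 116)]
row 130 [(167, 42), (205, -124), (375, 121)]
plate row 243 [(161, -102), (394, 79)]
plate row 200 [(198, -127), (271, 36), (357, 127)]
plate row 230 [(171, -115), (386, 127)]
col 180 [(60, -83), (68, 76), (71, -85), (90, 125), (107, -71), (127, 70), (220, -115), (240, 38), (248, -61)]
col 220 [(37, -95), (40, 97), (60, -85), (137, 42), (141, 80), (178, -129), (240, 41), (251, -53)]
col 260 [(60, -89), (138, 37), (149, 69), (178, -130), (239, 55), (254, -49)]
col 340 [(60, -90), (136, 122), (182, -126), (238, 39)]
col 380 [(60, -96), (124, 116), (223, -124), (238, 35), (247, -70)]
col 420 [(60, -84), (67, 69), (70, -82), (80, 133), (248, -166)]
head row 99 [(277, 38), (280, -55)] row 95 [(278, 70), (283, 72), (297, -50)] col 288 [(78, -37), (84, 90), (97, -123), (104, 39)]
```

Run:
```python
from look import *
w=np.load('w3.npz');o=get_obs()
KV={c:(K[c],V[c]) for c in K};KV['wrist']=(w['K'],w['V'])
pw=[('wrist',(0,.085,.166),(160,60.5)),('wrist',(0,-.085,.166),(438,60.5)),('wrist',(0,.085,0),(211,138)),('wrist',(0,-.085,0),(369.5,136.5))]
pan=[('top',(0,.085,.166),(260,187.5)),('top',(0,-.085,.166),(336.8,182)),('top',(0,.085,0),(264.5,197.5)),('top',(0,-.085,0),(331,192.5)),
('scene',(0,.085,.166),(248.75,179.5)),('scene',(0,-.085,.166),(289.3,162.5)),('scene',(0,.085,0),(248.75,237)),('scene',(0,-.085,0),(287.5,217.5))]
so=[('wrist',(288.4,101.3)),('scene',(271.5,183.8))]
for n,o_ in(('wrist',pw),('fixed',pan),('all',pw+pan)):
    q,e=fit(o_,[.6,0,.08,0],KV);print(n,q.round(4),np.degrees(q[2]).round(2));print(e.round(1).tolist())
    for ss in (so[:1],so[1:],so):
        r=least_squares(lambda s:np.concatenate([proj(place([(-.012,s[0],s[1])],q),*KV[c])[0]-uv for c,uv in ss]),[0,.13])
        print('  screw yz in panel',r.x.round(4),'world',place([(-.012,*r.x)],q)[0].round(4),'res',r.fun.round(1))
R=cv2.Rodrigues(np.array([0.,0,0]))[0]
from scipy.spatial.transform import Rotation as Ro
T=Ro.from_euler('xyz',o['tool_rot'],degrees=True).as_matrix()
# held caddy predicted corners in wrist picture: caddy point (x,y,z)-> tool (x+.026,-y,.1075-z)
P=[(0,.045,.14),(0,-.045,.14),(0,.045,0),(0,-.045,0)]
W=[o['tool_pos']+T@np.array([x+.026,-y,.1075-z]) for x,y,z in P];print(proj(W,*KV['wrist']).round(1))
```

```text
wrist [ 0.5984 -0.005   0.0846 -0.005 ] 4.85
[[0.3, 0.2], [0.3, -0.4], [-0.3, -0.3], [-1.1, 0.8]]
  screw yz in panel [0.0058 0.1315] world [ 5.860e-01 -3.000e-04  1.265e-01] res [-0. -0.]
  screw yz in panel [0.0067 0.1343] world [0.5859 0.0007 0.1293] res [-0. -0.]
  screw yz in panel [0.0058 0.1322] world [ 5.860e-01 -2.000e-04  1.272e-01] res [ 0.  -0.4  0.2  0.6]
fixed [ 0.5979 -0.0051  0.0815 -0.0046] 4.67
[[-0.4, 0.2], [1.4, -0.5], [-0.8, 0.2], [0.3, -0.1], [-1.1, -0.2], [0.4, 0.2], [-0.1, 1.5], [0.6, -0.7]]
  screw yz in panel [0.0059 0.1325] world [ 5.854e-01 -2.000e-04  1.278e-01] res [-0. -0.]
  screw yz in panel [0.0075 0.1343] world [0.5853 0.0013 0.1296] res [ 0. -0.]
  screw yz in panel [0.0059 0.1329] world [ 5.854e-01 -2.000e-04  1.282e-01] res [-0.  -0.2  0.4  0.3]
all [ 0.5983 -0.005   0.0841 -0.0048] 4.82
[[0.2, 0.2], [0.5, -0.2], [-0.3, -0.2], [-1.0, 0.9], [-0.4, 0.2], [1.3, -0.7], [-0.8, 0.1], [0.3, -0.4], [-1.1, -0.1], [0.2, 0.2], [-0.1, 1.6], [0.4, -0.7]]
  screw yz in panel [0.0058 0.1317] world [ 5.858e-01 -2.000e-04  1.269e-01] res [0. 0.]
  screw yz in panel [0.0069 0.1342] world [0.5857 0.0009 0.1294] res [-0.  0.]
  screw yz in panel [0.0058 0.1323] world [ 5.858e-01 -2.000e-04  1.275e-01] res [-0.  -0.4  0.3  0.6]
[[163.2 235.8]
 [396.1 236.1]
 [220.6 175.7]
 [337.8 175.9]]
```

Call:
{"method": "play_rows", "body": {"steps": [[[0, 0, 0, 0, -0.114, 0, 0.01], [0, 0, 0, 0, -0.114, 0, 0.01], [0, 0, 0, 0, -0.114, 0, 0.01], [0, 0, 0, 0, 0, 0, 0.01], [0, 0, 0, 0, 0, 0, 0.01], [0, 0, 0, 0, 0, 0, 0.01]]]}}

```text
time_s: 7.1
tool_pos: [0.4756, -0.0025, 0.1927]
tool_rot: [179.7, -0.1, 4.4]
force: [0.2, -0.1, -1.4]
grip_width: 0.0236
grasp_force: 39.9
```

```bash
cat >> look.py <<'E'
S=np.array([.586,-.0007,.1325]); YAW=4.75
def togo(d,dz=0,dy=0):
    o=get_obs();c,s=np.cos(np.radians(YAW)),np.sin(np.radians(YAW))
    t=np.array([S[0]-d*c-dy*s,S[1]-d*s+dy*c,S[2]+.0375+dz]);e=t-o['tool_pos']
    from scipy.spatial.transform import Rotation as Ro
    T=Ro.from_euler('xyz',o['tool_rot'],degrees=True);Tt=Ro.from_euler('xyz',[180,0,YAW],degrees=True)
    print('pos',o['tool_pos'].round(4),'rot',o['tool_rot'].round(2),'tool shift',T.inv().apply(e).round(4),'turn',(T.inv()*Tt).as_rotvec().round(4),'F',o['force'].round(2),'t',o['time_s'])
E
python3 -c "
from look import *
togo(.041)"
```

```text
pos [ 0.4756 -0.0025  0.1927] rot [ 1.7975e+02 -8.0000e-02  4.4400e+00] tool shift [0.0692 0.0069 0.0229] turn [ 0.0044 -0.0014 -0.0054] F [ 0.19 -0.11 -1.39] t 7.1
```

Call:
{"method": "play_rows", "body": {"steps": [[[0.01, 0.0023, 0.008, 0.0044, -0.0014, -0.0054, 0.01], [0.02, 0.0023, 0.008, 0, 0, 0, 0.01], [0.02, 0.0023, 0.0069, 0, 0, 0, 0.01], [0.012, 0, 0, 0, 0, 0, 0.01], [0.007, 0, 0, 0, 0, 0, 0.01], [0, 0, 0, 0, 0, 0, 0.01], [0, 0, 0, 0, 0, 0, 0.01], [0, 0, 0, 0, 0, 0, 0.01]]]}}

```text
time_s: 7.9
tool_pos: [0.545, -0.0029, 0.1702]
tool_rot: [180.0, 0.0, 4.8]
force: [-0.4, -0.6, -1.9]
grip_width: 0.0235
grasp_force: 39.9
```

Run:
```python
from look import *
togo(.041)
a=snap('scene');b=snap('wrist')
M=np.zeros((600,800,3),np.uint8)
M[:450,:400]=cv2.resize(a['frame'][150:240,220:300,::-1],(400,450),interpolation=cv2.INTER_CUBIC)
M[:300,400:]=cv2.resize(b['frame'][:,:,::-1],(400,300))
cv2.imwrite('pics/c3.png',np.clip(M*1.3,0,255).astype(np.uint8))
```

```text
pos [ 0.545  -0.0029  0.1702] rot [1.7998e+02 4.0000e-02 4.8400e+00] tool shift [0.     0.0012 0.0002] turn [0.0003 0.0007 0.0016] F [-0.41 -0.61 -1.9 ] t 7.9
```

View pics/c3.png

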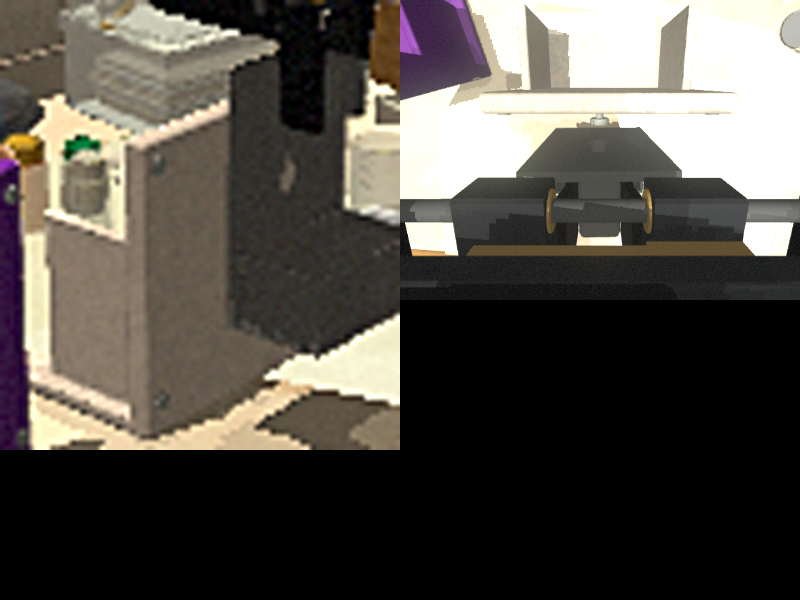

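The wrist view shows the screw at about u=280 against a plate centre of 278, which confirms a small +1 mm tool-y correction. Now I advance towards the head.

Call:
{"method": "play_rows", "body": {"steps": [[[0.003, 0.0012, 0, 0, 0, 0, 0.01], [0.005, 0, 0, 0, 0, 0, 0.01], [0.004, 0, 0, 0, 0, 0, 0.01], [0.002, 0, 0, 0, 0, 0, 0.01], [0.001, 0, 0, 0, 0, 0, 0.01], [0.001, 0, 0, 0, 0, 0, 0.01], [0.001, 0, 0, 0, 0, 0, 0.01], [0.001, 0, 0, 0, 0, 0, 0.01], [0, 0, 0, 0, 0, 0, 0.01], [0, 0, 0, 0, 0, 0, 0.01]]]}}

```text
time_s: 9.0
tool_pos: [0.5635, -0.0026, 0.1699]
tool_rot: [180.0, 0.1, 4.8]
force: [1.0, -0.1, -1.8]
grip_width: 0.0235
grasp_force: 39.9
```

```bash
python3 -c "
from look import *
togo(.023); print(get_obs()['wrist_torque'])
read_camera('wrist');togo(.023)"
```

```text
pos [ 0.5635 -0.0026  0.1699] rot [1.7999e+02 5.0000e-02 4.8300e+00] tool shift [-0.0004 -0.0001 -0.0001] turn [0.0001 0.0009 0.0015] F [ 1.02 -0.11 -1.79] t 9.0
[ 0.01078369 -0.01928136  0.00184889]
pos [ 0.5635 -0.0026  0.1699] rot [1.7999e+02 5.0000e-02 4.8400e+00] tool shift [-0.0004 -0.     -0.0001] turn [0.0001 0.0009 0.0015] F [ 0.39 -0.2  -1.89] t 9.05
```

Call:
{"method": "play_rows", "body": {"steps": [[[0.001, 0, 0, 0, 0, 0, 0.01], [0.001, 0, 0, 0, 0, 0, 0.01], [0.001, 0, 0, 0, 0, 0, 0.01], [0, 0, 0, 0, 0, 0, 0.01], [0, 0, 0, 0, 0, 0, 0.01]]]}}

```text
time_s: 9.55
tool_pos: [0.5665, -0.0024, 0.1698]
tool_rot: [180.0, 0.1, 4.8]
force: [-0.1, -0.2, -1.2]
grip_width: 0.0237
grasp_force: 39.9
```

Call:
{"method": "play_rows", "body": {"steps": [[[0.001, 0, 0, 0, 0, 0, 0.01], [0.001, 0, 0, 0, 0, 0, 0.01], [0.001, 0, 0, 0, 0, 0, 0.01], [0, 0, 0, 0, 0, 0, 0.01], [0, 0, 0, 0, 0, 0, 0.01]]]}}

```text
time_s: 10.05
tool_pos: [0.5695, -0.0021, 0.1698]
tool_rot: [180.0, 0.1, 4.8]
force: [-0.6, -0.5, -0.4]
grip_width: 0.0237
grasp_force: 39.9
```

Call:
{"method": "play_rows", "body": {"steps": [[[0.001, 0, 0, 0, 0, 0, 0.01], [0.001, 0, 0, 0, 0, 0, 0.01], [0, 0, 0, 0, 0, 0, 0.01], [0, 0, 0, 0, 0, 0, 0.01]]]}}

```text
time_s: 10.45
tool_pos: [0.5713, -0.002, 0.1698]
tool_rot: [180.0, 0.1, 4.8]
force: [-1.0, -1.0, -1.5]
grip_width: 0.0236
grasp_force: 39.9
```

Call:
{"method": "play_rows", "body": {"steps": [[[0.001, 0, 0, 0, 0, 0, 0.01], [0, 0, 0, 0, 0, 0, 0.01], [0, 0, 0, 0, 0, 0, 0.01]]]}}

```text
time_s: 10.75
tool_pos: [0.5715, -0.0019, 0.1696]
tool_rot: [-180.0, 0.2, 4.8]
force: [-6.3, -0.8, 1.3]
grip_width: 0.0239
grasp_force: 39.9
```

Call:
{"method": "play_rows", "body": {"steps": [[[0.001, 0, 0, 0, 0, 0, 0.01], [0, 0, 0, 0, 0, 0, 0.01], [0, 0, 0, 0, 0, 0, 0.01]]]}}

```text
time_s: 11.05
tool_pos: [0.5716, -0.0019, 0.1695]
tool_rot: [-180.0, 0.3, 4.8]
force: [-7.6, -0.6, 1.7]
grip_width: 0.0234
grasp_force: 39.9
```

Call:
{"method": "play_rows", "body": {"steps": [[[-0.001, 0, 0, 0, 0, 0, 0.01], [0, 0, 0.001, 0, 0, 0, 0.01], [0, 0, 0.002, 0, 0, 0, 0.01], [0, 0, 0.002, 0, 0, 0, 0.01], [0, 0, 0.002, 0, 0, 0, 0.01], [0, 0, 0.001, 0, 0, 0, 0.01], [0, 0, 0, 0, 0, 0, 0.01], [0, 0, 0, 0, 0, 0, 0.01]]]}}

```text
time_s: 11.85
tool_pos: [0.5715, -0.0024, 0.1614]
tool_rot: [180.0, 0.2, 4.8]
force: [-5.6, -0.8, 0.1]
grip_width: 0.0237
grasp_force: 39.9
```

```bash
python3 -c "
from look import *
togo(.014); print(get_obs()['wrist_torque'])
d=snap('wrist','w5.png')
b=d['frame'][120:260,140:420,::-1]
cv2.imwrite('pics/c5.png',cv2.resize(b,(800,400)))"
```

```text
pos [ 0.5715 -0.0024  0.1614] rot [179.97   0.18   4.8 ] tool shift [ 0.0006 -0.0005 -0.0086] turn [0.0005 0.0032 0.0008] F [-5.55 -0.77  0.13] t 11.85
[-0.1630238   1.17371843 -0.26765249]
```

Call:
{"method": "play_rows", "body": {"steps": [[[-0.0005, 0, 0.002, 0, 0, 0, 0.01], [0, 0, 0.002, 0, 0, 0, 0.01], [0, 0, 0.002, 0, 0, 0, 0.01], [0, 0, 0.001, 0, 0, 0, 0.01], [0, 0, 0, 0, 0, 0, 0.01], [0, 0, 0, 0, 0, 0, 0.01]]]}}

```text
time_s: 12.5
tool_pos: [0.5715, -0.0023, 0.1547]
tool_rot: [180.0, 0.1, 4.8]
force: [-5.7, -0.6, 1.4]
grip_width: 0.0238
grasp_force: 39.9
```

Call:
{"method": "play_rows", "body": {"steps": [[[0, 0, 0.001, 0, 0, 0, 0.01], [0, 0, 0.001, 0, 0, 0, 0.01], [0, 0, 0.001, 0, 0, 0, 0.01], [0, 0, 0.001, 0, 0, 0, 0.01], [0, 0, 0, 0, 0, 0, 0.01], [0, 0, 0, 0, 0, 0, 0.01]]]}}

```text
time_s: 13.1
tool_pos: [0.5715, -0.0023, 0.151]
tool_rot: [180.0, 0.1, 4.8]
force: [-5.6, -0.5, 2.1]
grip_width: 0.0234
grasp_force: 39.9
```

Call:
{"method": "play_rows", "body": {"steps": [[[0, 0, 0.001, 0, 0, 0, 0.01], [0, 0, 0.001, 0, 0, 0, 0.01], [0, 0, 0.001, 0, 0, 0, 0.01], [0, 0, 0.001, 0, 0, 0, 0.01], [0, 0, 0, 0, 0, 0, 0.01], [0, 0, 0, 0, 0, 0, 0.01]]]}}

```text
time_s: 13.7
tool_pos: [0.5715, -0.0022, 0.1473]
tool_rot: [180.0, 0.1, 4.8]
force: [-6.9, 0.1, 3.2]
grip_width: 0.0239
grasp_force: 39.9
```

Call:
{"method": "play_rows", "body": {"steps": [[[0, 0, 0.001, 0, 0, 0, 0.01], [0, 0, 0.001, 0, 0, 0, 0.01], [0, 0, 0, 0, 0, 0, 0.01], [0, 0, 0, 0, 0, 0, 0.01]]]}}

```text
time_s: 14.1
tool_pos: [0.5715, -0.0022, 0.1455]
tool_rot: [180.0, 0.1, 4.8]
force: [-6.7, 0.3, 4.8]
grip_width: 0.0236
grasp_force: 39.9
```

Call:
{"method": "play_rows", "body": {"steps": [[[0, 0, 0.001, 0, 0, 0, 0.01], [0, 0, 0.001, 0, 0, 0, 0.01], [0, 0, 0, 0, 0, 0, 0.01], [0, 0, 0, 0, 0, 0, 0.01]]]}}

```text
time_s: 14.5
tool_pos: [0.5715, -0.0021, 0.1436]
tool_rot: [180.0, 0.1, 4.8]
force: [-6.5, -0.0, 4.4]
grip_width: 0.0236
grasp_force: 39.9
```

Call:
{"method": "play_rows", "body": {"steps": [[[0, 0, 0.001, 0, 0, 0, 0.01], [0, 0, 0, 0, 0, 0, 0.01], [0, 0, 0, 0, 0, 0, 0.01]]]}}

```text
time_s: 14.8
tool_pos: [0.5715, -0.0021, 0.1427]
tool_rot: [180.0, 0.1, 4.8]
force: [-8.0, -0.9, 6.1]
grip_width: 0.0237
grasp_force: 39.9
```

Call:
{"method": "play_rows", "body": {"steps": [[[0, 0, 0.001, 0, 0, 0, 0.01], [0, 0, 0, 0, 0, 0, 0.01], [0, 0, 0, 0, 0, 0, 0.01]]]}}

```text
time_s: 15.1
tool_pos: [0.5715, -0.002, 0.1422]
tool_rot: [180.0, 0.1, 4.8]
force: [-8.4, -1.7, 7.6]
grip_width: 0.024
grasp_force: 39.9
```

Call:
{"method": "play_rows", "body": {"steps": [[[0, 0, 0.001, 0, 0, 0, 0.01], [0, 0, 0, 0, 0, 0, 0.01], [0, 0, 0, 0, 0, 0, 0.01]]]}}

```text
time_s: 15.4
tool_pos: [0.5715, -0.0021, 0.1421]
tool_rot: [180.0, 0.1, 4.8]
force: [-10.0, -0.5, 12.5]
grip_width: 0.0235
grasp_force: 39.9
```

Call:
{"method": "play_rows", "body": {"steps": [[[0, 0, 0.001, 0, 0, 0, 0.01], [0, 0, 0, 0, 0, 0, 0.01], [0, 0, 0, 0, 0, 0, 0.01]]]}}

```text
time_s: 15.7
tool_pos: [0.5715, -0.0021, 0.142]
tool_rot: [180.0, 0.1, 4.8]
force: [-13.1, -1.0, 17.1]
grip_width: 0.0236
grasp_force: 39.9
```

The descent has stopped solid at z=0.142 with force rising, so the slot is home. I relax the load, then release.

Call:
{"method": "play_rows", "body": {"steps": [[[-0.001, 0, -0.001, 0, 0, 0, 0.01], [-0.0005, 0, -0.001, 0, 0, 0, 0.01], [0, 0, 0, 0, 0, 0, 0.01], [0, 0, 0, 0, 0, 0, 0.01]]]}}

```text
time_s: 16.1
tool_pos: [0.5715, -0.0021, 0.1422]
tool_rot: [180.0, -0.1, 4.8]
force: [-4.2, -0.8, 6.8]
grip_width: 0.0237
grasp_force: 39.9
```

Call:
{"method": "play_rows", "body": {"steps": [[[0, 0, 0, 0, 0, 0, 0.03], [0, 0, 0, 0, 0, 0, 0.04], [0, 0, 0, 0, 0, 0, 0.05], [0, 0, 0, 0, 0, 0, 0.06], [0, 0, 0, 0, 0, 0, 0.07], [0, 0, 0, 0, 0, 0, 0.07], [0, 0, 0, 0, 0, 0, 0.07]]]}}

```text
time_s: 16.8
tool_pos: [0.5705, -0.002, 0.1408]
tool_rot: [180.0, 0.0, 4.8]
force: [0.0, -0.5, -0.4]
grip_width: 0.0668
grasp_force: 0.0
```

Run:
```python
from look import *
o=get_obs(); print({k:np.round(o[k],4).tolist() for k in('time_s','tool_pos','tool_rot','force','wrist_torque','grip_width','grasp_force')})
a=snap('scene');b=snap('wrist');np.savez('w6.npz',K=b['intrinsics'],V=b['view'])
M=np.zeros((600,800,3),np.uint8)
M[:450,:400]=cv2.resize(a['frame'][150:240,220:300,::-1],(400,450),interpolation=cv2.INTER_CUBIC)
M[:300,400:]=cv2.resize(b['frame'][:,:,::-1],(400,300))
cv2.imwrite('pics/c6.png',np.clip(M*1.3,0,255).astype(np.uint8))
```

```text
{'time_s': 16.8, 'tool_pos': [0.5705, -0.002, 0.1408], 'tool_rot': [179.9949, 0.0498, 4.8375], 'force': [0.0133, -0.4734, -0.4481], 'wrist_torque': [0.0222, -0.0054, -0.0029], 'grip_width': 0.0668, 'grasp_force': 0.0}
```

View pics/c6.png

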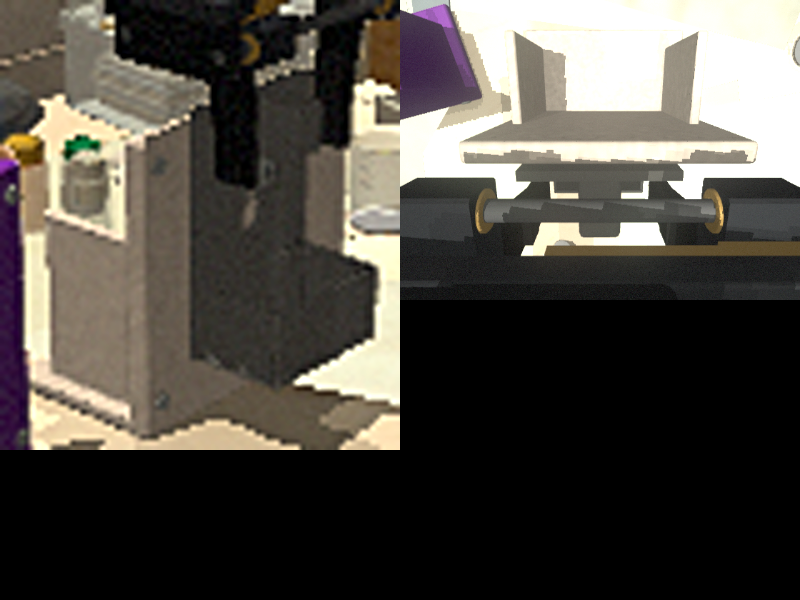

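The caddy hangs flat on the panel with the fingers open and clear of the lug. Now I retreat upward and look once more.

Call:
{"method": "play_rows", "body": {"steps": [[[0, 0, -0.005, 0, 0, 0, 0.07], [0, 0, -0.015, 0, 0, 0, 0.07], [0, 0, -0.03, 0, 0, 0, 0.07], [0, 0, -0.04, 0, 0, 0, 0.07], [-0.03, 0, -0.02, 0, 0, 0, 0.07], [-0.04, 0, 0, 0, 0, 0, 0.07], [-0.02, 0.04, 0, 0, 0, 0, 0.07], [0, 0.04, 0, 0, 0, 0, 0.07], [0, 0.04, 0, 0, 0, 0, 0.07], [0, 0.04, 0, 0, 0, 0, 0.07], [0, 0, 0, 0, 0, 0, 0.07], [0, 0, 0, 0, 0, 0, 0.07]]]}}

```text
time_s: 18.1
tool_pos: [0.4945, -0.1697, 0.252]
tool_rot: [-180.0, -0.0, 4.7]
force: [-0.2, 0.6, 1.2]
grip_width: 0.0702
grasp_force: 0.0
```

Run:
```python
from look import *
o=get_obs(); print({k:np.round(o[k],4).tolist() for k in('time_s','tool_pos','force','grip_width')})
a=snap('scene');b=snap('top')
M=np.zeros((600,800,3),np.uint8)
M[:540,:480]=cv2.resize(a['frame'][150:240,220:300,::-1],(480,540),interpolation=cv2.INTER_CUBIC)
M[:240,480:]=cv2.resize(b['frame'][:,:,::-1],(320,240))
M[240:480,480:]=cv2.resize(b['frame'][145:220,250:350,::-1],(320,240))
cv2.imwrite('pics/c7.png',np.clip(M*1.3,0,255).astype(np.uint8))
```

```text
{'time_s': 18.1, 'tool_pos': [0.4945, -0.1697, 0.252], 'force': [-0.1517, 0.5938, 1.1854], 'grip_width': 0.0702}
```

View pics/c7.png

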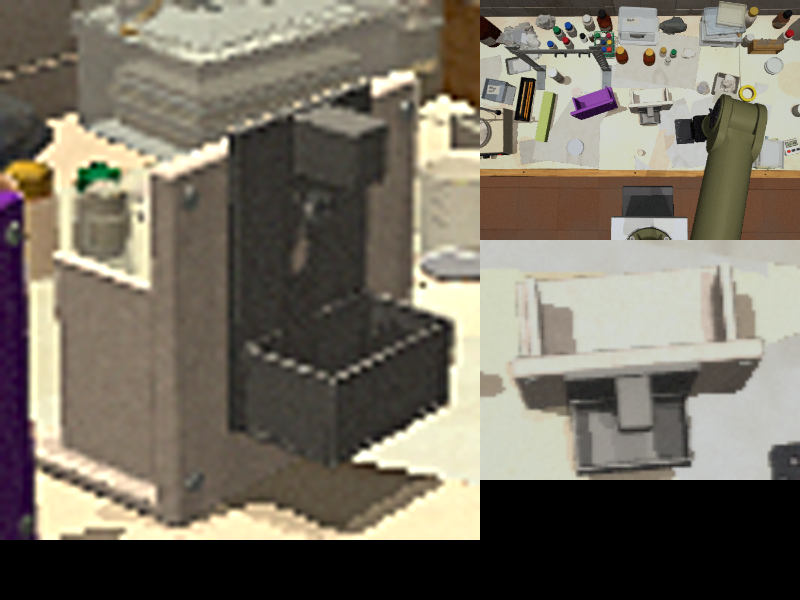

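The picture shows the caddy hanging upright and flat on the white panel, with the screw head at the top of its slot (315,205). The vial, dishes and beaker look unmoved and the robot is clear.

```bash
python3 -c "
from cell import *
print(sign_off())"
```

```text
the job is handed in; nothing more can be done
None
```

The caddy hangs upright on the white panel's screw, with its slot pulled down to a solid stop (peak reading about 22 N). The gripper is clear, the beaker, dishes and vial look unmoved, and I handed the job in at about 18 s of the 72 s allowed.

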